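# Spin the dish turntable and brake it on its index

### The arm

A 6-joint arm with a two-finger parallel gripper is mounted at the origin on the work surface. World frame = base frame: x ahead of the robot, y to its left, z up, the work surface at z = 0. Lengths are in m, angles in degrees, forces in N, time in s.
With the tool pointing down it reaches from about 0.25 to 0.725 m from the base axis. Payload 9.7 kg.
Tool frame: the origin (TCP) lies between the finger pads; the fingertips stand 11 mm ahead of it and the grasp point (between the pads) lies 8 mm behind it; z points along the fingers, y is the direction in which the jaws open and shut (so a half turn about z gives the same grasp; the last joint's range is limited). The gripper opens to 85 mm and grips with 20 to 120 N. Pads are 22 mm wide; open, the fingers measure 114 mm over their backs; the gripper's body (76 mm by 85 mm) begins 54 mm behind the grasp point. The pads swing forward as they close: fully open they stand 13 mm farther back than shut.
Start: joints at [-76.49, 4.979, 10.078, 95.1, 0, 90], TCP at [0.128, -0.535, 0.242] pointing down, gripper open.
Joint ranges: [-179.16, 179.16], [-48.56, 103.87], [-65.8, 70.77], [-126.05, 130.52], [-82.76, 87.17], [-180, 180]. Speed limits (degrees/s): [127.2, 127.2, 147.25, 180, 180, 180].

### API

Orientations are given as a 3x3 rotation matrix whose columns are the frame's x, y, z axes.
In Python, from station import bot gives the robot as it stands.
- The arm moves only by the tool send_rows, never from a script. Its argument "moves" is a list of rows, each a list of 4 numbers: the shift along the tool's x, y, z in cm, then the turn about the tool's z in degrees. In form: [[x, y, z, spin], ...]. A call has 1 to 10 rows; each row shifts and turns the commanded pose from where the row before left it, along the tool's axes as they then stand; what a row does not reach is not made up. A row lasts 1/8 s, in which the tool goes at most 62.5 mm and 10.7 degrees, less where a joint would pass 70% of its speed; a pose out of reach is approached as far as the arm can. A call with a gripper value outside its range is refused whole. "jaw" is the closure in counts, from 0 (fully open) to 255 (shut), set as the call begins (left out, the last holds). The fingers move at their own pace and stop on an object; "squeeze" is the grip in N (left out, the last holds). Time passes only in rows, so rows that do not move let the fingers close. It gives the time, the measured TCP pose, the force and the opening at its end, in the units of the state.
- bot.get_obs(): the state, without advancing time (a new reading comes with each control period).
- bot.snapshot(name): name is "scene" or "top" or "wrist"; returns a dict with "img" (400x640x3 uint8, red, green, blue), "mtx" (3x3 intrinsics, pixels), "D" ([k1, k2, p1, p2, k3] as OpenCV has them; the pictures are not rectified), "position" and "attitude" of the camera in the world; the wrist camera has in their place "mount" (4x4, takes a point from camera to tool coordinates, whose origin is the TCP and whose axes are the flange's). Camera axes: x right, y down, z forward; pixel columns grow to the right and rows downward; lengths in m; the calibration is good to about 2 mm. A picture is of the moment at which its call begins: read the wrist's pose just before it. There is no depth.
- bot.hand_in(): hands the job in, once; it reports no verdict.
The state is a dict: "time": time; "joints": joint angles; "dq": joint speeds; "tau": joint torques, N m; "eef_pos": TCP position; "tcp_rot": TCP orientation; "force": force on the tool from outside, world axes, zero at the start; "ft_torque": the same for the moment, N m; "width": finger opening in m.
Only numpy, scipy, OpenCV 4.12 (cv2) and the standard library are available. Lean on these libraries where they do the work, as an engineer would, in place of code of your own. Each camera call takes 0.05 s, during which the arm holds its last target.

### The job

Check that the dish turntable runs freely and leave it on its index: with closed fingertips push one of the three upright posts to flick the disc spinning counter-clockwise seen from above, and let it coast untouched until its tongue has swept past the fixed pointer at least once. On a later pass, brake it with a fingertip pressed down on the bare top of the disc outside the posts, so that the first place where it comes to rest is with the pointer aimed at the tongue, then move clear. Do not touch the tongue or catch the running disc by its posts, leave the glass dish lying between them, and disturb nothing else.

Things in the scene. Friction and masses are not known exactly. Their poses are not given: they have to be found in the camera images.
- turntable: the turntable's fixed white foot, 150 mm across; origin on the table top on the wheel's vertical axis; its +x axis points to the fixed pointer. Place and direction vary. The whole disc assembly turns about this axis
- platter (a joint): angle of the free-running wheel in rad, growing counter-clockwise seen from above, counted on over whole turns; 0, 2 pi, 4 pi.. = tongue exactly at the pointer. It starts at rest between 0.7 and 4.2. Left alone the spinning wheel loses per second about a tenth of its speed plus 0.07 rad/s (from 1.4 rad/s it still makes about one turn), and it stays where it is stopped. Turning inertia about 0.004 kg m2
- disc_top (a point): centre of the flat top of the dark steel disc, on the axis, 52 mm above the table; x axis towards the tongue, z up. The disc is 200 mm across and 12 mm thick; the ring from 50 to 98 mm from the axis is clear on top and is where a fingertip brakes it
- post1 (a point): centre of the top of one of three upright steel posts on the disc, 12 mm thick and 35 mm tall (top 87 mm above the table), 40 mm from the axis, 60 degrees counter-clockwise from the tongue
- post2 (a point): centre of the top of one of three upright steel posts on the disc, 12 mm thick and 35 mm tall (top 87 mm above the table), 40 mm from the axis, 180 degrees counter-clockwise from the tongue
- post3 (a point): centre of the top of one of three upright steel posts on the disc, 12 mm thick and 35 mm tall (top 87 mm above the table), 40 mm from the axis, 300 degrees counter-clockwise from the tongue
- tongue_end (a point): middle of the outer end of the flat dark steel index tongue that sticks out of the disc's edge, 126 mm from the axis; the tongue is 40 mm wide along the edge, 26 mm long, 6 mm thick, its top 51 mm above the table
- pointer_tip (a point): tip of the fixed dark steel pointer, 130 mm from the axis and 56 mm above the table, aimed at the axis; behind it a bracket 20 mm wide stands 66 mm tall, 146 to 158 mm from the axis
- dish_center (a point): centre of the covered glass dish, 60 mm across and 15 mm tall, lying loose on the disc between the three posts (its top 67 mm above the table), and turning with it
- dropper: bystander: amber dropper bottle, 32 mm across, 65 mm tall, about 0.2 m from the turntable's axis; origin under its foot
- vial: bystander: small glass vial with black cap, 26 mm across, 45 mm tall, about 0.2 m from the turntable's axis; origin under its foot
- slidebox: bystander: grey slide box 90 x 170 x 30 mm; origin under its centre
- beaker: bystander: glass beaker, 68 mm across, 90 mm tall; origin under its foot
- dishstack: bystander: stack of four clear dishes, 92 mm across, 60 mm tall; origin under its foot
- objective: bystander: steel microscope objective standing on its wide end, 34 mm across, 54 mm tall; origin under its foot
- vialrack: bystander: white block 70 x 160 x 30 mm with eight holes; origin under its centre
Things that resemble listed ones, but are neither listed nor needed, are in the scene too. Of the things that look like the part that bears dish_center, the largest one is meant.

How it is judged (in metres and radians):
On the way, in this order (a step that is already met when the one before it is completed fails the run):
1. the tongue has swept past the pointer and the disc coasts on, touched by no finger (value of joint platter above 6.6 rad and velocity of joint platter above 0.4 rad/s and contact force between the fingers and turntable below 0.05 N), for 0.3 s.
2. a fingertip pressed on the disc (not on its posts or tongue) has stopped it with the tongue at the pointer (value of joint platter above 9 rad and contact force between the fingers and platter_c0 above 0.5 N and contact force between the fingers and platter_c1 below 0.1 N and contact force between the fingers and platter_c2 below 0.1 N and contact force between the fingers and platter_c3 below 0.1 N and horizontal distance between tongue_end and pointer_tip below 0.02 m and velocity of joint platter between -0.08 and 0.08 rad/s), for 0.1 s.
At the end, for the whole second after the job is handed in: the disc is at rest with the middle of the tongue's outer end within 20 mm (sideways) of the pointer's tip, and the dish still lies flat on the disc between the posts (horizontal distance between tongue_end and pointer_tip below 0.02 m and velocity of joint platter between -0.08 and 0.08 rad/s and z of dish_center in the frame of turntable between 0.053 and 0.066 m and horizontal distance between dish_center and turntable below 0.012 m); the robot touches nothing.
It fails at once if the disc is touched while the tongue sweeps past the pointer for the first time (value of joint platter between 6.15 and 6.6 rad and contact force between the fingers and turntable above 0.05 N).
It fails at once if after the first sweep the disc comes to rest with the tongue away from the pointer (value of joint platter above 6.6 rad and horizontal distance between tongue_end and pointer_tip above 0.022 m and velocity of joint platter between -0.03 and 0.03 rad/s).
It fails at once if the disc is flicked clockwise ((velocity of joint platter below -0.6 rad/s and value of joint platter below 6 rad) or value of joint platter below 0.4 rad).
It fails at once if the tongue is touched, or the running disc is caught by its posts (contact force between the fingers and platter_c4 above 0.2 N or (value of joint platter above 6.6 rad and (contact force between the fingers and platter_c1 above 0.2 N or contact force between the fingers and platter_c2 above 0.2 N or contact force between the fingers and platter_c3 above 0.2 N))).
It fails at once if the dish is lifted or knocked out of its place, or a bystander is moved by more than 20 mm (z of dish_center in the frame of turntable above 0.075 m or horizontal distance between dish_center and turntable above 0.02 m or distance of any of dropper, vial, slidebox, beaker, dishstack, objective, vialrack from where it was at the start of the episode above 0.02 m).
It also fails if it takes over 64 s, if anything falls off the work surface, if the arm or the gripper's body presses on something with over 40 N, if the wrist force passes 120 N, or if a joint passes its speed limit or range.

## Working session

There is one attempt and no reset: what is moved stays moved. The work goes in short steps, Python scripts to look and compute and a tool call to move; the robot and the scene stay as the last step left them, time stands still between calls to the robot, and variables do not carry over. Pictures are saved under pics/ and viewed, and the job is handed in when it is done.

Besides the shell and the picture viewer there is one more tool, called after ">>>" as name([rows], argument=value, ...), one row to a line, values as JSON. send_rows: Moves the arm, as the interface text tells. Its arguments: {"type":"object","properties":{"moves":{"type":"array","items":{"type":"array","items":{"type":"number"}}},"jaw":{"type":"number"},"squeeze":{"type":"number"}},"required":["moves"]}

```bash
ls; mkdir -p pics
python3 - <<'E'
from station import bot
import cv2
o=bot.get_obs(); print({k:o[k] for k in o})
for n in ("scene","top","wrist"):
    s=bot.snapshot(n); cv2.imwrite(f"pics/{n}0.png",s["img"][:,:,::-1])
    print(n,{k:s[k] for k in s if k!="img"})
E
```

```text
pics
{'time': 0.0, 'joints': array([-7.64892108e+01,  5.01101969e+00,  1.00322587e+01,  9.51014796e+01,
        1.59200818e-04,  8.99985059e+01]), 'dq': array([ 0.04970197, -0.01443833,  0.04310184, -0.00979455,  0.02502976,
        0.05443831]), 'tau': array([-5.21439506e-04, -5.20384526e+01,  4.64803898e+01,  1.61192886e-02,
       -5.22390314e-05, -7.52912740e-06]), 'eef_pos': array([ 0.1284399 , -0.53454395,  0.24156419]), 'tcp_rot': array([[ 9.72319852e-01,  2.33653589e-01, -3.24486245e-04],
       [ 2.33653814e-01, -9.72318898e-01,  1.36235529e-03],
       [ 2.81509439e-06, -1.40046254e-03, -9.99999019e-01]]), 'force': array([-0.32498744,  0.80504972,  0.02364228]), 'ft_torque': array([-0.0162307 , -0.07395043,  0.02890242]), 'width': 0.08555123557583541}
scene {'mtx': array([[376.42222794,   0.        , 320.35301526],
       [  0.        , 376.42222794, 201.51108696],
       [  0.        ,   0.        ,   1.        ]]), 'D': array([0.00905772, 0.        , 0.        , 0.        , 0.        ]), 'position': array([1.17710736, 0.01246999, 0.96655698]), 'attitude': array([[-0.01431
[... 489 characters left out ...]
3],
       [-0.99996432,  0.00312441, -0.0078489 ],
       [ 0.00754594, -0.08737292, -0.99614709]])}
wrist {'mtx': array([[311.41404034,   0.        , 323.91129347],
       [  0.        , 311.41404034, 198.44982864],
       [  0.        ,   0.        ,   1.        ]]), 'D': array([-0.00525296,  0.        ,  0.        ,  0.        ,  0.        ]), 'mount': array([[ 6.57882833e-04, -9.46998041e-01, -3.21238662e-01,
         8.33671424e-02],
       [ 9.99999527e-01,  3.92936623e-04,  8.89595006e-04,
        -3.01296875e-05],
       [-7.16218292e-04, -3.21239096e-01,  9.46997851e-01,
        -1.31397821e-01],
       [ 0.00000000e+00,  0.00000000e+00,  0.00000000e+00,
         1.00000000e+00]])}
```

View pics/top0.png

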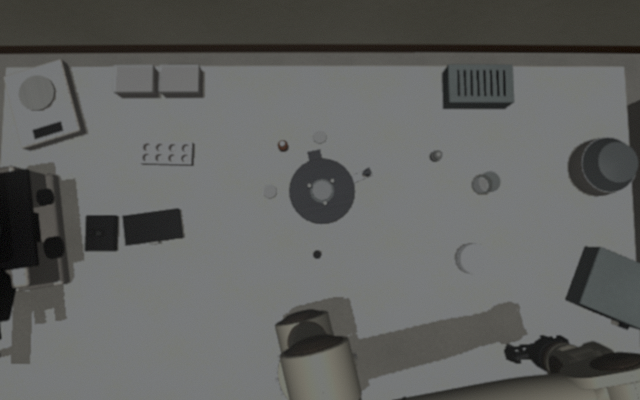

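View pics/scene0.png

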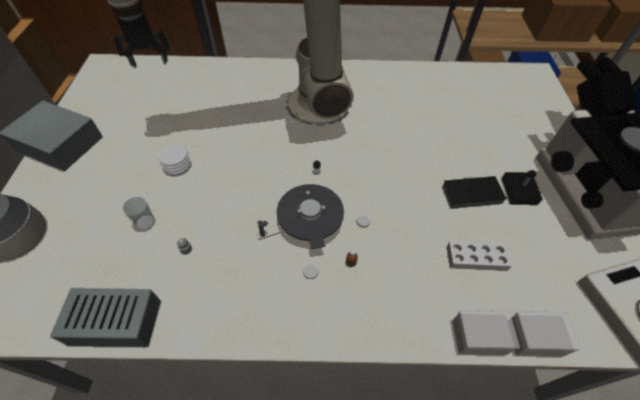

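View pics/wrist0.png

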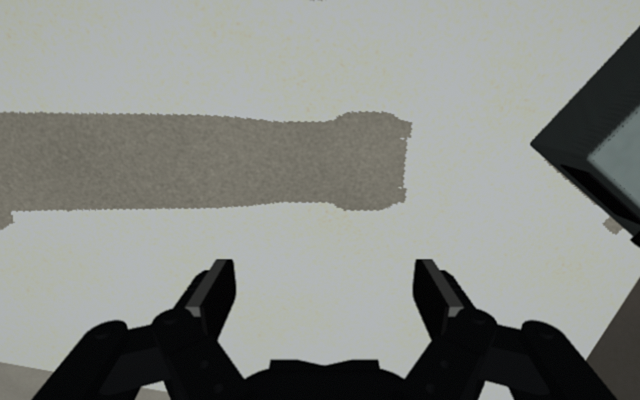

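Run:
```python
import cv2,numpy as np
for n,(x0,y0,w,h) in {"top":(250,120,150,150),"scene":(240,150,150,140)}.items():
    a=cv2.imread(f"pics/{n}0.png")[y0:y0+h,x0:x0+w]
    a=np.clip(a.astype(float)*1.7,0,255).astype(np.uint8)
    cv2.imwrite(f"pics/{n}0c.png",cv2.resize(a,None,fx=4,fy=4,interpolation=cv2.INTER_CUBIC))
```

```text
(no output)
```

View pics/top0c.png

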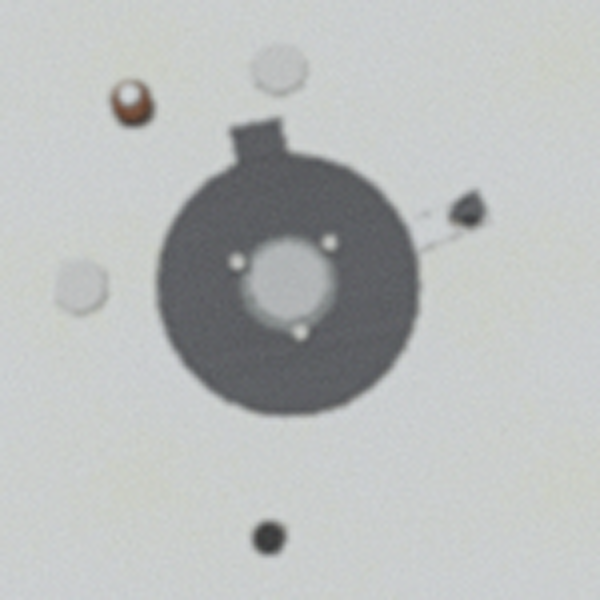

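View pics/scene0c.png

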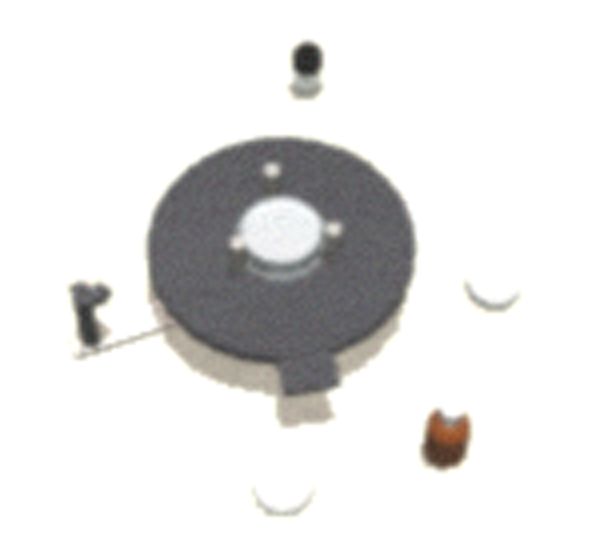

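```bash
cat > h.py <<'E'
import numpy as np,cv2
def rays(s,px):
    px=np.asarray(px,float).reshape(-1,1,2)
    u=cv2.undistortPoints(px,s["mtx"],s["D"]).reshape(-1,2)
    return np.c_[u,np.ones(len(u))]@s["attitude"].T
def plane(s,px,z):
    d=rays(s,px); c=s["position"]
    return c+d*((z-c[2])/d[:,2])[:,None]
def project(s,P):
    R=s["attitude"].T; 
    return cv2.projectPoints(np.asarray(P,float).reshape(-1,1,3),cv2.Rodrigues(R)[0],-R@s["position"],s["mtx"],s["D"])[0].reshape(-1,2)
E
python3 - <<'E'
from station import bot
from h import *
s=bot.snapshot("top"); im=s["img"].astype(int)
g=im.mean(2)
m=((g<75)).astype(np.uint8)
n,l,st,ce=cv2.connectedComponentsWithStats(m)
k=l[190-22,322]; print(k,st[k],ce[k])
c=max(cv2.findContours((l==k).astype(np.uint8),cv2.RETR_EXTERNAL,cv2.CHAIN_APPROX_NONE)[0],key=len)[:,0]
P=plane(s,c,0.052)[:,:2]
x0=P.mean(0);r=0.1
for _ in range(20):
    d=np.linalg.norm(P-x0,axis=1); q=P[d<0.105] if _>3 else P
    A=np.c_[2*q,np.ones(len(q))]; sol=np.linalg.lstsq(A,(q**2).sum(1),rcond=None)[0]
    x0=sol[:2]; r=np.sqrt(sol[2]+x0@x0)
print("axis",x0,"r",r, len(q))
d=P-x0; rr=np.hypot(*d.T); t=d[rr>0.108]; 
print("tongue dir",np.degrees(np.arctan2(*t.mean(0)[::-1])),"max r",rr.max(), len(t))
# posts: bright spots
base=np.array([250,120])
for p in [(237,262),(300,330),(330,243)]:
    px=np.array(p)/4+base-0.375
    Q=plane(s,px,0.087)[0,:2]-x0; print("post",px,np.hypot(*Q),np.degrees(np.arctan2(Q[1],Q[0])))
px=np.array((288,284))/4+base; Q=plane(s,px,0.067)[0,:2]-x0; print("dish",Q)
for p in [(467,210),(480,196),(488,214)]:
    Q=plane(s,np.array(p)/4+base,0.066)[0,:2]-x0; print("bracket",Q,np.hypot(*Q),np.degrees(np.arctan2(Q[1],Q[0])))
Q=plane(s,np.array((422,222))/4+base,0.056)[0,:2]-x0; print("ptr?",np.hypot(*Q),np.degrees(np.arctan2(Q[1],Q[0])))
Y,X=np.mgrid[0:400,0:640]
mm=(g<85)&(X>350)&(X<380)&(Y>160)&(Y<185)&(l!=k); print("brk px",mm.sum(),X[mm].mean(),Y[mm].mean())
Q=plane(s,[X[mm].mean(),Y[mm].mean()],0.06)[0,:2]-x0;print(np.hypot(*Q),np.degrees(np.arctan2(Q[1],Q[0])))
print("vial",plane(s,[317,254],0.045)-0)
print(bot.get_obs()["time"])
# big crops
for n,(x,y) in {"top":(367,172),"scene":(263,229)}.items():
    a=bot.snapshot(n)["img"][y-20:y+20,x-25:x+25,::-1]
    a=np.clip(a*1.6,0,255).astype(np.uint8)
    cv2.imwrite(f"pics/{n}_ptr.png",cv2.resize(a,None,fx=12,fy=12,interpolation=cv2.INTER_CUBIC))
E
```

```text
22 [ 290  150   65   74 2957] [321.38586405 189.48799459]
axis [ 0.54540234 -0.01638334] r 0.09661954572623464 171
tongue dir 11.450970326015522 max r 0.12432830325005771 22
post [308.875 185.125] 0.03995146117934171 72.25257158592943
post [324.625 202.125] 0.03902266349451663 -168.06405598256353
post [332.125 180.375] 0.04011769524522354 -49.4734377621895
dish [-0.00322347 -0.00081677]
bracket [ 0.05221822 -0.13518663] 0.14492124404373874 -68.88006657640511
bracket [ 0.06278214 -0.14507837] 0.15808013668226448 -66.59962723319661
bracket [ 0.0491572  -0.15089951] 0.15870441647020522 -71.9564012001357
ptr? 0.11149804768515971 -66.41750750556868
brk px 58 366.12068965517244 172.58620689655172
0.14396652096109896 -68.47708401159889
vial [[ 0.35494176 -0.00172989  0.045     ]]
0.2
```

View pics/top_ptr.png

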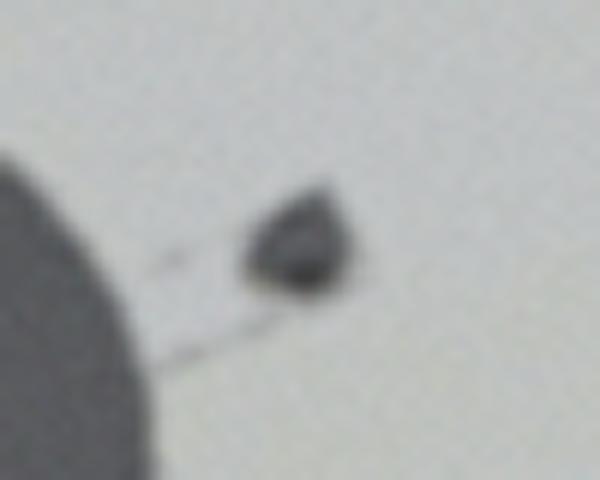

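View pics/scene_ptr.png

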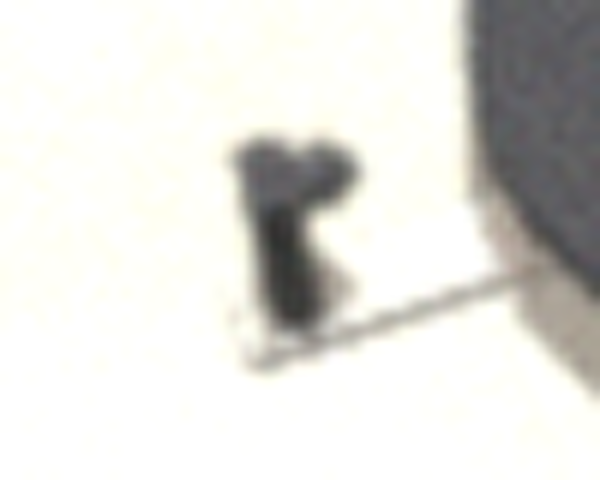

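Run:
```python
from station import bot
from h import *
x0=np.array([0.5454,-0.0164])
t=bot.snapshot("top"); s=bot.snapshot("scene")
def rep(n,Q):
    Q=Q[:2]-x0; print(n,np.round(np.hypot(*Q),4),np.degrees(np.arctan2(Q[1],Q[0])).round(2))
rep("tip top",plane(t,[342+245/12-.5,152+262/12-.5],0.056)[0])
rep("tip scene",plane(s,[238+352/12-.5,209+170/12-.5],0.056)[0])
rep("e1",plane(t,[342+325/12-.5,152+180/12-.5],0.066)[0])
rep("e2",plane(t,[342+353/12-.5,152+250/12-.5],0.066)[0])
for a in (-66,-68,-70):
    a=np.radians(a); u=np.array([np.cos(a),np.sin(a)]); v=np.array([-u[1],u[0]])
    P=[np.r_[x0+.13*u,.056],np.r_[x0+.158*u+.01*v,.066],np.r_[x0+.158*u-.01*v,.066]]
    print(np.degrees(a),((project(t,P)+.5-[342,152])*12).round(),((project(s,P)+.5-[238,209])*12).round())
# scene disc check
rep("post scene",plane(s,[(272/4+240),(170/4+150)],0.087)[0])
rep("post scene",plane(s,[(334/4+240),(229/4+150)],0.087)[0])
rep("post scene",plane(s,[(238/4+240),(243/4+150)],0.087)[0])
```

```text
tip top 0.1319 -67.19
tip scene 0.1309 -66.19
e1 0.1575 -63.46
e2 0.1568 -70.36
-66.0 [[234. 255.]
 [322. 168.]
 [356. 240.]] [[356. 170.]
 [251. 219.]
 [225. 153.]]
-68.0 [[241. 272.]
 [332. 188.]
 [363. 261.]] [[350. 155.]
 [243. 201.]
 [220. 134.]]
-70.0 [[247. 288.]
 [342. 207.]
 [370. 282.]] [[345. 140.]
 [235. 183.]
 [216. 116.]]
post scene 0.0351 -172.58
post scene 0.0447 67.89
post scene 0.0404 -40.85
```

>>> send_rows([
  [2, -1.5, 0, 0],
  [4, -3, 0, 0],
  [4, -3, 0, 0],
  [4, -3, 0, 0],
  [4, -3, 0, 0],
  [4, -3, 0, 0],
  [4, -3, 0, 0],
  [4, -3, 0, 0],
  [4, -3, 0, 0],
  [4, -3, 0, 0],
], jaw=255, squeeze=60)

```text
time: 1.65
eef_pos: [0.4319, -0.1664, 0.2425]
tcp_rot: [[0.972, 0.234, 0.001], [0.234, -0.972, -0.0], [0.001, 0.0, -1.0]]
force: [1.1, -1.3, 0.5]
width: 0.0002
```

>>> send_rows([
  [4, -3, 0, 0],
  [4, -3, 0, 0],
  [4, -3, 0, 0],
  [2, -2, 0, 0],
  [0, 0, 0, 0],
  [0, 0, 0, 0],
])

```text
time: 2.4
eef_pos: [0.5412, -0.029, 0.2424]
tcp_rot: [[0.972, 0.234, -0.0], [0.234, -0.972, -0.0], [-0.0, 0.0, -1.0]]
force: [-0.7, 0.5, 0.1]
width: -0.0002
```

Run:
```python
from station import bot
import cv2,numpy as np
from h import *
o=bot.get_obs(); print(o["time"],o["eef_pos"],o["tcp_rot"].round(4),o["joints"].round(1),o["force"],o["width"])
s=bot.snapshot("wrist"); M=s["mount"]; R=o["tcp_rot"]
s["attitude"]=R@M[:3,:3]; s["position"]=o["eef_pos"]+R@M[:3,3]
np.save("w.npy",s,allow_pickle=True)
a=np.clip(s["img"][:,:,::-1]*1.5,0,255).astype(np.uint8); cv2.imwrite("pics/w1.png",a)
```

```text
2.4 [ 0.54121077 -0.02902648  0.24243694] [[ 9.722e-01  2.341e-01 -1.000e-04]
 [ 2.341e-01 -9.722e-01 -1.000e-04]
 [-1.000e-04  1.000e-04 -1.000e+00]] [ -3.1   3.9   8.9  95.1  -0.  163.4] [-0.71135131  0.45946489  0.13491156] -0.00018237627707448143
```

View pics/w1.png

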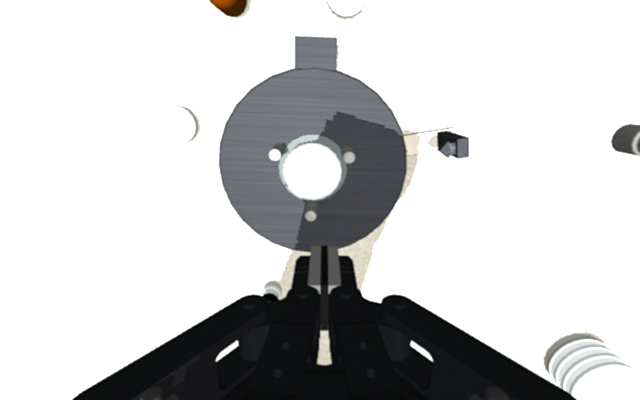

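Run:
```python
import cv2,numpy as np
from h import *
s=np.load("w.npy",allow_pickle=True).item()
im=s["img"]; g=im.mean(2)
x0=np.array([0.5454,-0.0164])
def rep(n,px,z,c):
    P=plane(s,px,z)[0,:2]; Q=P-c; print(n,px,P.round(4),"r",np.hypot(*Q).round(4),"ang",np.degrees(np.arctan2(Q[1],Q[0])).round(2)); return P
ps=[]
for (u,v) in [(274,155),(349,157),(310,216)]:
    w=g[v-8:v+9,u-8:u+9]; Y,X=np.mgrid[v-8:v+9,u-8:u+9]; m=w>w.max()*.82
    if (u,v)==(349,157): m&=X>343
    if (u,v)==(274,155): m&=X<281
    ps.append((X[m].mean(),Y[m].mean())); print(m.sum())
P=[rep("post",p,0.087,x0) for p in ps]
A=np.c_[2*np.array(P),np.ones(3)]; c=np.linalg.solve(A,(np.array(P)**2).sum(1)); 
print("circum",c[:2],np.sqrt(c[2]+c[:2]@c[:2]))
m=((g<110)).astype(np.uint8)
n,l,st,ce=cv2.connectedComponentsWithStats(m); k=l[100,310]; print(st[k])
cc=max(cv2.findContours((l==k).astype(np.uint8),cv2.RETR_EXTERNAL,cv2.CHAIN_APPROX_NONE)[0],key=len)[:,0]
cc=cc[(cc[:,1]<235)]
Q=plane(s,cc,0.052)[:,:2]; x=x0
for i in range(10):
    d=np.linalg.norm(Q-x,axis=1); q=Q[(d>.094)&(d<.104)]
    A=np.c_[2*q,np.ones(len(q))]; so=np.linalg.lstsq(A,(q**2).sum(1),rcond=None)[0]; x=so[:2]
print("disc",x,np.sqrt(so[2]+x@x),len(q))
rep("tongue",(316,37),0.051,x); rep("ptr",(441,147),0.056,x)
for p in ps: rep("post",p,.087,x)
a=im[120:170,425:475,::-1]; cv2.imwrite("pics/w1p.png",cv2.resize(a,None,fx=10,fy=10,interpolation=cv2.INTER_CUBIC))
```

```text
87
91
66
post (np.float64(274.44827586206895), np.float64(154.5287356321839)) [0.5588 0.0222] r 0.0409 ang 70.87
post (np.float64(348.8901098901099), np.float64(157.14285714285714)) [ 0.5726 -0.0456] r 0.0399 ang -47.01
post (np.float64(310.5), np.float64(215.36363636363637)) [ 0.5074 -0.0238] r 0.0387 ang -169.02
circum [ 0.54638187 -0.01564878] 0.03983428409230327
[   73    36   503   364 62033]
disc [ 0.54670704 -0.01600139] 0.0982305416290248 398
tongue (316, 37) [0.6686 0.009 ] r 0.1244 ang 11.61
ptr (441, 147) [ 0.5995 -0.1383] r 0.1332 ang -66.65
post (np.float64(274.44827586206895), np.float64(154.5287356321839)) [0.5588 0.0222] r 0.0401 ang 72.45
post (np.float64(348.8901098901099), np.float64(157.14285714285714)) [ 0.5726 -0.0456] r 0.0394 ang -48.8
post (np.float64(310.5), np.float64(215.36363636363637)) [ 0.5074 -0.0238] r 0.0401 ang -168.82
```

View pics/w1p.png

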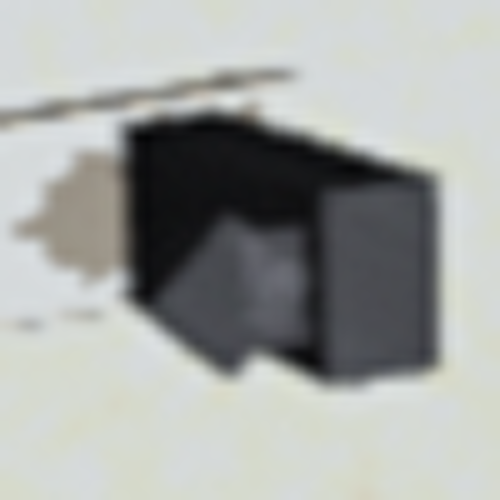

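Run:
```python
import numpy as np
from h import *
s=np.load("w.npy",allow_pickle=True).item(); x=np.array([.5463,-.016])
for n,p,z in [("tip",(440,149.5),.056),("brk",(462.3,147.3),.066)]:
    Q=plane(s,p,z)[0,:2]-x; print(n,np.hypot(*Q),np.degrees(np.arctan2(Q[1],Q[0])))
R=np.array([[.9722,.2341],[.2341,-.9722]]) # cols tool x,y
p2=np.array([.5074,-.0238]); 
tcp=np.array([.5412,-.0290])
print("post2 in tool frame",R.T@(p2-tcp),"axis",R.T@(x-tcp))
```

```text
tip 0.13223878799521213 -67.53293860513133
brk 0.1507432501389048 -67.12295376749962
post2 in tool frame [-0.03164304 -0.01296802] axis [ 0.00800152 -0.01144469]
```

Run:
```python
import cv2,numpy as np
from h import *
s=np.load("w.npy",allow_pickle=True).item()
a=np.clip(s["img"][200:340,260:390,::-1].astype(float)*3,0,255).astype(np.uint8); cv2.imwrite("pics/w1f.png",cv2.resize(a,None,fx=4,fy=4))
M=np.linalg.inv(s["mount"])
for p in [(0,.0073,.011),(0,-.0073,.011),(.011,.0073,.011),(.011,-.0073,.011),(-.011,.0073,.011),(.011,.0073,-.02),(.011,.0145,-.02),(.011,.0145,-.008)]:
    q=(M@np.r_[p,1])[:3]; print(p,(s["mtx"]@(q/q[2]))[:2].round(0))
```

```text
(0, 0.0073, 0.011) [338. 262.]
(0, -0.0073, 0.011) [310. 262.]
(0.011, 0.0073, 0.011) [338. 243.]
(0.011, -0.0073, 0.011) [309. 243.]
(-0.011, 0.0073, 0.011) [337. 281.]
(0.011, 0.0073, -0.02) [341. 278.]
(0.011, 0.0145, -0.02) [359. 278.]
(0.011, 0.0145, -0.008) [356. 263.]
```

View pics/w1f.png

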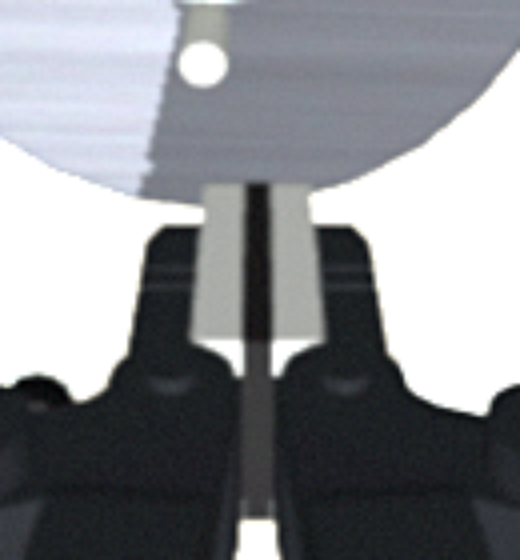

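>>> send_rows([
  [-1, -1.2, 2, 0],
  [-1, -1.2, 3, 0],
  [-1, -1.2, 3, 0],
  [0, 0, 3, 0],
  [0, 0, 3, 0],
  [0, 0, 1.3, 0],
  [0, 0, 0, 0],
  [0, 0, 0, 0],
])

```text
time: 3.45
eef_pos: [0.5048, -0.0015, 0.0906]
tcp_rot: [[0.972, 0.233, 0.002], [0.233, -0.972, -0.0], [0.002, 0.0, -1.0]]
force: [0.2, -0.6, -0.2]
width: -0.0002
```

```bash
cat > trk.py <<'E'
from station import bot
from h import *
AX=np.array([.5463,-.016]); PT=-67.2
def wrist():
    o=bot.get_obs(); s=bot.snapshot("wrist"); M=s["mount"]; R=o["tcp_rot"]
    s["attitude"]=R@M[:3,:3]; s["position"]=o["eef_pos"]+R@M[:3,3]; s["t"]=o["time"]; return s
def cam(n):
    if n=="wrist": return wrist()
    t=bot.get_obs()["time"]; s=bot.snapshot(n); s["t"]=t; return s
def ring(s,r,z,ch=None):
    a=np.radians(np.arange(0,360,1.0))
    P=np.c_[AX[0]+r*np.cos(a),AX[1]+r*np.sin(a),np.full(360,z)]
    p=project(s,P).astype(np.float32)
    g=s["img"].mean(2).astype(np.float32)
    d=(P-s["position"])@s["attitude"][:,2]
    v=cv2.remap(g,p[:,0].reshape(1,-1).copy(),p[:,1].reshape(1,-1).copy(),cv2.INTER_LINEAR,borderValue=-1)[0]
    return v
E
python3 - <<'E'
from trk import *
o=bot.get_obs(); print(o["time"],o["eef_pos"],o["force"])
for n in ("scene","wrist"):
    s=cam(n); v=np.mean([ring(s,r,.051) for r in (.112,.116,.120)],0)
    print(n); print(v[::5].round().astype(int))
    w=ring(s,.04,.087); print(w[::5].round().astype(int))
    cv2.imwrite(f"pics/{n}2.png",np.clip(s["img"][:,:,::-1]*1.5,0,255).astype(np.uint8))
E
```

```text
3.45 [ 0.50482168 -0.00147889  0.09064725] [ 0.22681824 -0.55243999 -0.1566073 ]
scene
[ 99  60  59  60  63 105 109 114 125 140 148 165 165 166 166 168 167 168
 168 168 169 168 168 168 168 167 166 167 165 166 151  26  27  26  27  25
  24  36  30  30  27  67 105 131 167 168 168 170 168 168 169 169 168 167
 168 166 166 166 168 167 163 167 157 125 121 115 104 103 100 100 104 103]
[140 136 139 140 137 136 132 126 112  93  77  68  72  95 104  91  60  40
  40  38  37  36  38  38  39  40  37  40  42  47  45  43  47  37  24  29
  44  64  73  65  49  40  41  36  37  39  39  37  38  38  39  38  40  39
  38  39  39  40  36  42  45  74 115 130 117  90  95 111 120 126 135 139]
wrist
[ -1  -1  -1  -1  -1  -1  -1  -1  -1  -1  -1 161 241 241 240 241 230 181
 231 242 243 243 243 243 243 243 242 242 242 242  13  16  18  14  15  15
 105  18  15  22  15  26  21  17  15 152 242 243 242 242 241 242 241 241
 241 241 241 242 241  82  76 242 241 241 241 240 241  80  -1  -1  -1  -1]
[104 104 104 105 105 107 104 104 103 108 105 104  67 218 238 233 105  80
  69  59  61  60  60  61  59  59  60  57  60  74  74  21  44  75  43  20
  14 142 148 142  58  57  59  57  57  58  59  62  61  59  58  59  59  59
  60  61  61  62  62  61  64 215 224 225 181  81 103 105 104 103 104 102]
```

View pics/wrist2.png

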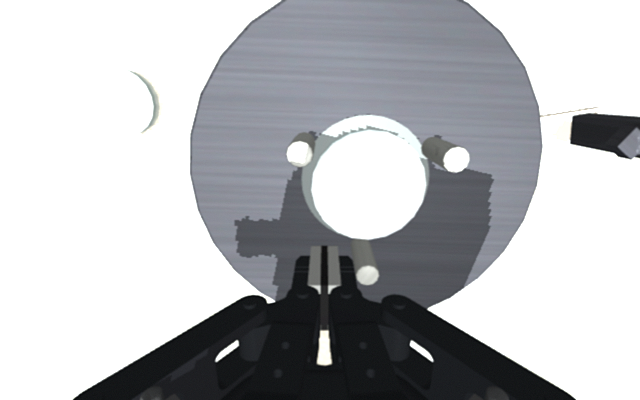

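View pics/scene2.png

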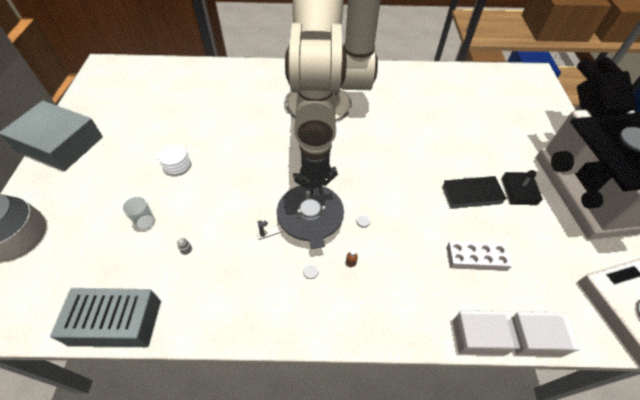

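>>> send_rows([
  [0, 0, 0.2, 0],
  [0, 0.3, 0, 0],
  [0, 0.5, 0, 0],
  [0, 0.7, 0, 0],
  [0, 0.9, 0, 0],
  [0, 1.05, 0, 0],
  [0, 0.2, -1.5, 0],
  [0, 0, -3, 0],
])

```text
time: 4.55
eef_pos: [0.5121, -0.0372, 0.1326]
tcp_rot: [[0.973, 0.233, -0.002], [0.233, -0.973, -0.0], [-0.002, -0.0, -1.0]]
force: [0.1, -0.1, 1.4]
width: -0.0
```

```bash
cat >> trk.py <<'E'
def posts(s):
    w=np.mean([ring(s,r,.087) for r in (.038,.040,.042)],0); return w
def tongue(s):
    v=np.mean([ring(s,r,.051) for r in (.112,.116,.120)],0)
    return v
def fit(s,lo=45,hi=80):
    v=tongue(s); m=(v>lo)&(v<hi)
    a=np.where(m)[0]; return a
E
python3 - <<'E'
from trk import *
o=bot.get_obs(); print(o["time"],o["eef_pos"],o["force"])
for i in range(4):
    s=cam("scene"); print(s["t"].round(3), fit(s))
for n in ("scene","wrist"):
    s=cam(n); 
    cv2.imwrite(f"pics/{n}3.png",np.clip(s["img"][:,:,::-1]*1.5,0,255).astype(np.uint8)); print(s["t"])
E
```

```text
4.55 [ 0.51213887 -0.03720232  0.13262753] [ 0.14686061 -0.12629485  1.4484123 ]Traceback (most recent call last):
  File "<stdin>", line 4, in <module>
AttributeError: 'float' object has no attribute 'round'
```

Run:
```python
from trk import *
for i in range(4):
    s=cam("scene"); print(round(s["t"],3), fit(s))
for n in ("scene","wrist"):
    s=cam(n); 
    cv2.imwrite(f"pics/{n}3.png",np.clip(s["img"][:,:,::-1]*1.5,0,255).astype(np.uint8)); print(s["t"])
```

```text
4.6 [102 103 104 105 106 107 108 109 110 111 112 113 114 115 116 117 118 119
 185 186 201 202]
4.65 [110 111 112 113 114 115 116 117 118 119 120 121 122 123 124 125 126 127
 128 184 185 201 202]
4.7 [119 120 121 122 123 124 125 126 127 128 129 130 131 132 133 134 135 136
 184 185 201 202]
4.75 [127 128 129 130 131 132 133 134 135 136 137 138 139 140 141 142 143 144
 184 185 201 202 203]
4.8
4.85
```

View pics/wrist3.png

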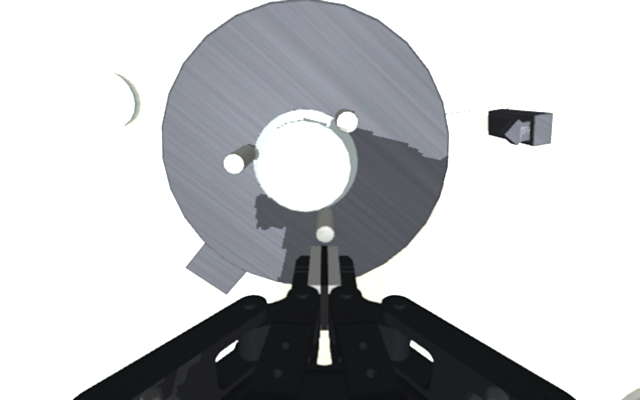

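View pics/scene3.png

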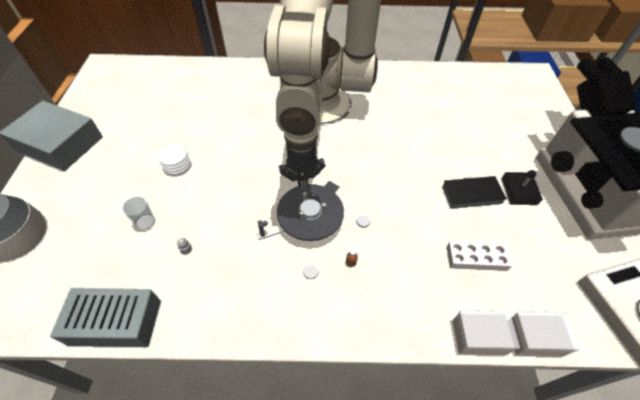

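>>> send_rows([
  [-1.8, -0.6, -0.5, 0],
  [-1.8, -0.6, 0, 0],
  [0, 0, 1.5, 0],
  [0, 0, 2.5, 0],
  [0, 0, 1.5, 0],
])

```text
time: 5.52
eef_pos: [0.4745, -0.0334, 0.0799]
tcp_rot: [[0.972, 0.234, -0.002], [0.234, -0.972, 0.0], [-0.002, -0.001, -1.0]]
force: [-0.4, 0.2, 0.1]
width: 0.0001
```

```bash
cat >> trk.py <<'E'
def center(s,lo=45,hi=80):
    v=tongue(s); m=((v>lo)&(v<hi)).astype(int); w=np.ones(21)
    c=[(m[(k+np.arange(-9,10))%360].sum()-m[(k+np.array([-13,-12,-11,11,12,13]))%360].sum(),k) for k in range(360)]
    b=max(c)[0]; ks=np.array([k for q,k in c if q==b]); 
    return b,np.degrees(np.angle(np.exp(1j*np.radians(ks)).mean()))%360
E
python3 - <<'E'
from trk import *
o=bot.get_obs(); print(o["time"],o["eef_pos"],o["force"])
s=cam("scene"); print(round(s["t"],3), fit(s), center(s))
cv2.imwrite("pics/scene4.png",np.clip(s["img"][140:290,220:400,::-1]*1.5,0,255).astype(np.uint8).repeat(4,0).repeat(4,1))
s=cam("wrist"); print(s["t"])
cv2.imwrite("pics/wrist4.png",np.clip(s["img"][:,:,::-1]*1.5,0,255).astype(np.uint8))
E
```

```text
5.525 [ 0.47453262 -0.03341469  0.07992516] [-0.39367529  0.16657507  0.07794044]
5.525 [178 179 180 204 205 206 250 251 252 253 254 255 256 257 258 259 260 261
 262 263 264 265 266 267 268 269] (np.int64(19), np.float64(259.5))
5.575
```

View pics/wrist4.png

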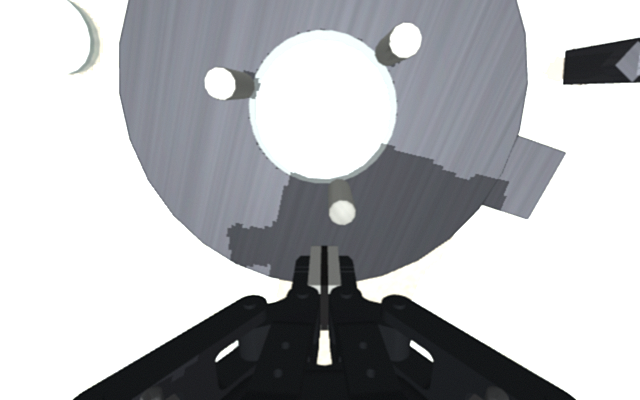

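View pics/scene4.png

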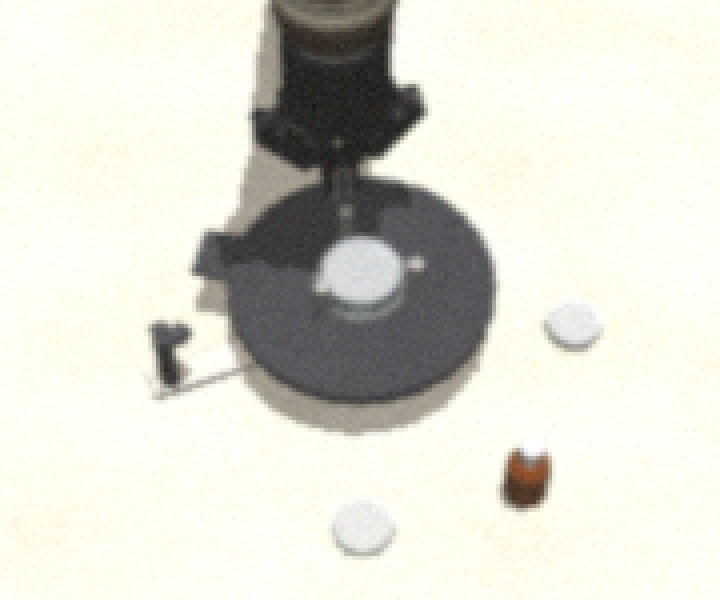

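>>> send_rows([
  [0, 0, 0, 0],
])

```text
time: 5.75
eef_pos: [0.4752, -0.0335, 0.0825]
tcp_rot: [[0.972, 0.234, -0.0], [0.234, -0.972, 0.0], [-0.0, -0.0, -1.0]]
force: [-0.0, -0.4, 0.9]
width: 0.0001
```

>>> send_rows([
  [0, 0, 0, 0],
])

```text
time: 5.88
eef_pos: [0.4755, -0.0335, 0.0831]
tcp_rot: [[0.972, 0.234, 0.001], [0.234, -0.972, -0.0], [0.001, 0.0, -1.0]]
force: [-0.4, -0.3, -0.1]
width: -0.0003
```

>>> send_rows([
  [0, 0, 0.6, 0],
])

```text
time: 6.0
eef_pos: [0.4756, -0.0335, 0.0771]
tcp_rot: [[0.972, 0.234, 0.002], [0.234, -0.972, -0.0], [0.002, 0.001, -1.0]]
force: [0.0, -0.4, -0.6]
width: -0.0002
```

Run:
```python
from trk import *
for i in range(6):
    o=bot.get_obs(); s=cam("scene"); c=center(s); print(o["time"],o["eef_pos"].round(4), c, "platter",(c[1]-PT)%360)
```

```text
6.0 [ 0.4756 -0.0335  0.0771] (np.int64(19), np.float64(329.5)) platter 36.69999999999999
6.05 [ 0.475  -0.0335  0.0757] (np.int64(19), np.float64(336.5)) platter 43.69999999999999
6.1 [ 0.4748 -0.0335  0.0758] (np.int64(19), np.float64(343.0)) platter 50.19999999999999
6.15 [ 0.4748 -0.0334  0.076 ] (np.int64(19), np.float64(349.5)) platter 56.69999999999999
6.2 [ 0.4749 -0.0335  0.0762] (np.int64(19), np.float64(356.5)) platter 63.69999999999999
6.25 [ 0.4749 -0.0335  0.0763] (np.int64(19), np.float64(3.5)) platter 70.7
```

>>> send_rows([
  [0, 0, 0.5, 0],
  [0, 0, 0.3, 0],
  [0, 0, 0.2, 0],
  [0, 0, 0, 0],
  [0, 0, 0, 0],
])

```text
time: 6.92
eef_pos: [0.475, -0.0335, 0.0664]
tcp_rot: [[0.972, 0.234, 0.0], [0.234, -0.972, -0.0], [0.0, 0.0, -1.0]]
force: [0.7, 0.3, 0.5]
width: -0.0
```

Run:
```python
from trk import *
for i in range(2):
    o=bot.get_obs(); s=cam("scene"); c=center(s); print(o["time"],o["eef_pos"].round(4),o["force"].round(2), c, "platter",(c[1]-PT)%360)
```

```text
6.925 [ 0.475  -0.0335  0.0664] [0.68 0.27 0.55] (np.int64(19), np.float64(90.5)) platter 157.7
6.975 [ 0.475  -0.0334  0.0664] [ 0.18 -0.54 -0.11] (np.int64(19), np.float64(97.0)) platter 164.2
```

>>> send_rows([
  [0, 0, 0, 0],
  [0, 0, 0, 0],
  [0, 0, 0, 0],
  [0, 0, 0, 0],
  [0, 0, 0, 0],
  [0, 0, 0, 0],
  [0, 0, 0, 0],
  [0, 0, 0, 0],
])

```text
time: 8.02
eef_pos: [0.475, -0.0335, 0.0663]
tcp_rot: [[0.972, 0.234, -0.0], [0.234, -0.972, -0.0], [-0.0, 0.0, -1.0]]
force: [-0.3, -0.8, 0.4]
width: -0.0
```

Run:
```python
from trk import *
for i in range(3):
    o=bot.get_obs(); s=cam("scene"); c=center(s); print(o["time"],o["eef_pos"].round(4),o["force"].round(2), c, "platter",(c[1]-PT)%360)
```

```text
8.025 [ 0.475  -0.0335  0.0663] [-0.28 -0.77  0.36] (np.int64(10), np.float64(225.0)) platter 292.2
8.075 [ 0.475  -0.0335  0.0663] [-0.06 -0.23 -0.74] (np.int64(14), np.float64(230.99999999999997)) platter 298.2
8.125 [ 0.475  -0.0335  0.0663] [-0.36  0.3  -1.4 ] (np.int64(18), np.float64(237.0)) platter 304.2
```

```bash
cat > pred.py <<'E'
import numpy as np
from scipy.optimize import least_squares
from scipy.integrate import solve_ivp
D=[(4.6,177.7),(4.65,186.2),(4.70,194.7),(4.75,202.7),(5.525,326.7),(6.0,396.7),(6.05,403.7),(6.1,410.2),(6.15,416.7),(6.2,423.7),(6.25,430.7),(6.925,517.7),(6.975,524.2),(8.125,664.2)]
try: D+=eval(open("extra.txt").read())
except FileNotFoundError: pass
D=np.array(D)
def th(p,t):
    th0,w0,a,b=p; t=t-4.6
    return th0+ (w0+b/a)*(1-np.exp(-a*t))/a-b/a*t
def om(p,t): return (p[1]+p[3]/p[2])*np.exp(-p[2]*(t-4.6))-p[3]/p[2]
f=lambda p:np.r_[(th(p,D[:,0])-np.radians(D[:,1]))/.015,(p[2]-.1)/.02,(p[3]-.07)/.02]
r=least_squares(f,[3.1,2.9,.1,.07]); p=r.x
print(p, "resid deg",np.degrees(th(p,D[:,0])-np.radians(D[:,1])).round(1))
t=np.arange(4.6,25,.001); w=om(p,t); T=th(p,t); 
print("stops at",T[w>0].max())
for k in (2,3):
    i=np.argmax(T>=2*np.pi*k); 
    if T[i]>=2*np.pi*k: print(k,"cross t",t[i],"w",w[i])
E
python3 pred.py
```

```text
[3.10823249 2.93723496 0.09557344 0.06009337] resid deg [ 0.4  0.3  0.1  0.4 -1.1 -1.3 -1.2 -0.6 -0.1 -0.1 -0.2  2.6  2.4 -1.7]
stops at 22.42372857443296
2 cross t 8.667000000001359 w 1.788766913950357
3 cross t 13.460000000002958 w 0.9003105319784611
```

>>> send_rows([
  [0, 0, 0, 0],
  [0, 0, 0, 0],
  [0, 0, 0, 0],
  [0, 0, 0, 0],
  [0, 0, 0, 0],
  [0, 0, 0, 0],
  [0, 0, 0, 0],
  [0, 0, 0, 0],
  [0, 0, 0, 0],
  [0, 0, 0, 0],
])

```text
time: 9.43
eef_pos: [0.475, -0.0335, 0.0663]
tcp_rot: [[0.972, 0.234, 0.0], [0.234, -0.972, -0.0], [0.0, 0.0, -1.0]]
force: [-0.3, -0.0, 0.5]
width: 0.0001
```

```bash
cat > m.py <<'E'
from trk import *
import sys
for i in range(int(sys.argv[1])):
    o=bot.get_obs(); s=cam("scene"); c=center(s); print(round(o["time"],3),o["eef_pos"].round(4),o["force"].round(2), c, "platter",round((c[1]-PT)%360,1))
E
python3 m.py 2
```

```text
9.425 [ 0.475  -0.0335  0.0663] [-0.26 -0.04  0.5 ] (np.int64(19), np.float64(12.0)) platter 79.2
9.475 [ 0.475  -0.0335  0.0663] [ 0.73 -0.68 -0.39] (np.int64(19), np.float64(17.000000000000004)) platter 84.2
```

>>> send_rows([
  [0, 0, 0, 0],
  [0, 0, 0, 0],
  [0, 0, 0, 0],
  [0, 0, 0, 0],
  [0, 0, 0, 0],
  [0, 0, 0, 0],
  [0, 0, 0, 0],
  [0, 0, 0, 0],
])

```text
time: 10.52
eef_pos: [0.475, -0.0335, 0.0663]
tcp_rot: [[0.972, 0.234, 0.0], [0.234, -0.972, -0.0], [0.0, 0.0, -1.0]]
force: [-0.4, -0.0, -1.1]
width: 0.0002
```

```bash
python3 m.py 3
```

```text
10.525 [ 0.475  -0.0335  0.0663] [-0.4  -0.04 -1.07] (np.int64(18), np.float64(109.50000000000001)) platter 176.7
10.575 [ 0.4749 -0.0335  0.0663] [ 0.1  -0.13 -0.16] (np.int64(18), np.float64(113.5)) platter 180.7
10.625 [ 0.475  -0.0335  0.0663] [ 0.12 -0.43  0.08] (np.int64(18), np.float64(117.50000000000001)) platter 184.7
```

```bash
echo "[(9.425,799.2),(9.475,804.2),(10.525,896.7),(10.575,900.7),(10.625,904.7)]">extra.txt; python3 pred.py
```

```text
[3.11261515 2.91847144 0.09328286 0.05079777] resid deg [ 0.6  0.5  0.3  0.5 -1.4 -1.6 -1.5 -0.9 -0.4 -0.4 -0.4  2.8  2.7  0.2
 -0.5 -0.8 -0.1  0.1  0.2]
stops at 23.59957297453122
2 cross t 8.63900000000135 w 1.8313377832416253
3 cross t 13.141000000002853 w 1.0165807121093944
```

>>> send_rows([
  [0, 0, 0, 0],
  [0, 0, 0, 0],
  [0, 0, 0, 0],
  [0, 0, 0, 0],
  [0, 0, 0, 0],
  [0, 0, 0, 0],
  [0, 0, 0, 0],
  [0, 0, 0, 0],
  [0, 0, 0, 0],
  [0, 0, 0, 0],
])

```text
time: 11.92
eef_pos: [0.475, -0.0335, 0.0663]
tcp_rot: [[0.972, 0.234, 0.0], [0.234, -0.972, -0.0], [0.0, 0.0, -1.0]]
force: [0.6, 0.1, -0.1]
width: 0.0001
```

```bash
python3 m.py 2
```

```text
11.925 [ 0.475  -0.0335  0.0663] [ 0.58  0.15 -0.06] (np.int64(3), np.float64(228.0)) platter 295.2
11.975 [ 0.475  -0.0335  0.0663] [-1.02 -0.34  0.06] (np.int64(6), np.float64(232.0)) platter 299.2
```

>>> send_rows([
  [0, 0, 0, 0],
  [0, 0, 0, 0],
  [0, 0, 0, 0],
  [0, 0, 0, 0],
])

```text
time: 12.52
eef_pos: [0.475, -0.0335, 0.0663]
tcp_rot: [[0.972, 0.234, 0.0], [0.234, -0.972, -0.0], [0.0, 0.0, -1.0]]
force: [-0.5, 0.3, 0.6]
width: -0.0001
```

```bash
python3 m.py 3
```

```text
12.525 [ 0.475  -0.0335  0.0663] [-0.48  0.33  0.58] (np.int64(19), np.float64(261.0)) platter 328.2
12.575 [ 0.475  -0.0335  0.0663] [-0.59  0.38 -0.16] (np.int64(19), np.float64(265.0)) platter 332.2
12.625 [ 0.475  -0.0334  0.0663] [0.34 0.31 0.22] (np.int64(19), np.float64(268.0)) platter 335.2
```

>>> send_rows([
  [0, 0, 0, 0],
  [0, 0, 0, 0],
  [0, 0, 0.6, 0],
  [0, 0, 0, 0],
])

```text
time: 13.18
eef_pos: [0.4757, -0.0339, 0.0629]
tcp_rot: [[0.972, 0.233, 0.003], [0.233, -0.972, -0.001], [0.003, 0.002, -1.0]]
force: [-7.9, -1.9, 24.0]
width: 0.0001
```

```bash
python3 m.py 3
```

```text
13.175 [ 0.4757 -0.0339  0.0629] [-7.85 -1.9  23.99] (np.int64(19), np.float64(292.5)) platter 359.7
13.225 [ 0.4756 -0.0339  0.0629] [-8.06 -1.49 24.01] (np.int64(19), np.float64(292.5)) platter 359.7
13.275 [ 0.4756 -0.0339  0.0629] [-8.14 -1.76 23.76] (np.int64(19), np.float64(292.5)) platter 359.7
```

>>> send_rows([
  [0, 0, 0, 0],
  [0, 0, -0.2, 0],
  [0, 0, -0.4, 0],
  [0, 0, -1, 0],
  [0, 0, -3, 0],
  [0, 0, -5, 0],
  [0, 0, -5, 0],
  [-2, 0, -2, 0],
  [0, 0, 0, 0],
  [0, 0, 0, 0],
])

```text
time: 14.58
eef_pos: [0.4557, -0.0381, 0.2255]
tcp_rot: [[0.972, 0.234, -0.001], [0.234, -0.972, 0.0], [-0.001, -0.0, -1.0]]
force: [0.2, 0.1, -0.3]
width: -0.0002
```

```bash
python3 m.py 2
python3 - <<'E'
from trk import *
s=cam("wrist"); cv2.imwrite("pics/wrist5.png",np.clip(s["img"][:,:,::-1]*1.5,0,255).astype(np.uint8))
s=cam("scene"); cv2.imwrite("pics/scene5.png",np.clip(s["img"][140:290,220:400,::-1]*1.5,0,255).astype(np.uint8).repeat(4,0).repeat(4,1))
E
```

```text
14.575 [ 0.4557 -0.0381  0.2255] [ 0.25  0.11 -0.34] (np.int64(19), np.float64(291.0)) platter 358.2
14.625 [ 0.4555 -0.038   0.2251] [-0.1  -0.22 -0.6 ] (np.int64(19), np.float64(291.0)) platter 358.2
```

View pics/wrist5.png

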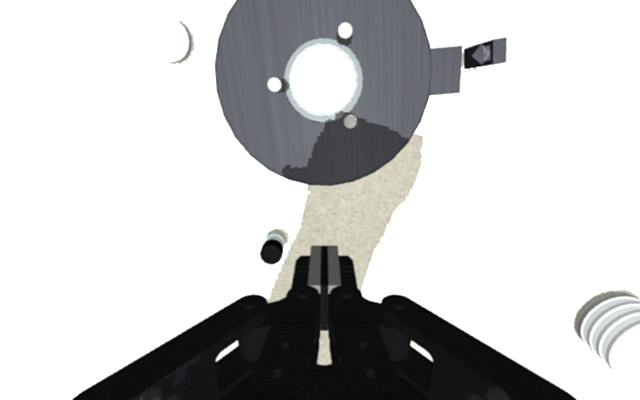

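View pics/scene5.png

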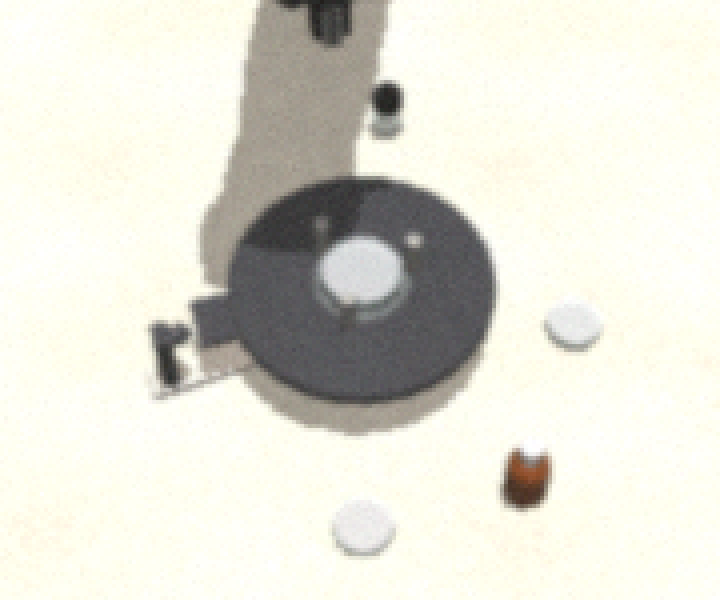

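Run:
```python
from trk import *
s=wrist(); im=s["img"]; print(s["t"])
a=np.clip(im[30:110,415:515,::-1].astype(float)*2,0,255).astype(np.uint8); cv2.imwrite("pics/w6.png",cv2.resize(a,None,fx=7,fy=7,interpolation=cv2.INTER_CUBIC))
for n,p,z in [("tongue",(461.5,70),.051),("tip",(466,58),.056)]:
    P=plane(s,p,z)[0,:2]; Q=P-AX; print(n,P,np.hypot(*Q),np.degrees(np.arctan2(Q[1],Q[0])))
```

```text
14.775
tongue [ 0.58489148 -0.13578711] 0.12585012161398523 -72.1427594444879
tip [ 0.59430244 -0.13408767] 0.1274713003221336 -67.8783400673683
```

View pics/w6.png

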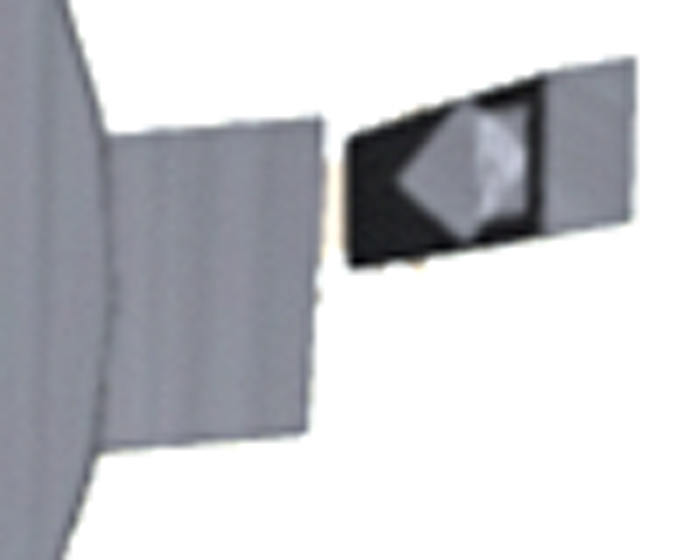

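```bash
python3 - <<'E'
from trk import *
s=wrist()
def rep(n,s,p,z):
    P=plane(s,p,z)[0,:2]; Q=P-AX; print(n,P.round(4),np.hypot(*Q).round(4),np.degrees(np.arctan2(Q[1],Q[0])).round(2)); return P
a=rep("tongue w",s,(459.4,68.9),.051); b=rep("tip w",s,(471.4,55.2),.056); print(np.hypot(*(a-b)))
d=rep("dish w",s,(324,79),.067); print("dish off",np.hypot(*(d-AX)))
s=cam("scene")
a=rep("tongue s",s,(220+192/4-.5,140+323/4-.5),.051); b=rep("tip s",s,(220+190/4-.5,140+331/4-.5),.056); print(np.hypot(*(a-b)))
s=cam("top"); cv2.imwrite("pics/top6.png",np.clip(s["img"][100:260,240:400,::-1]*1.7,0,255).astype(np.uint8).repeat(4,0).repeat(4,1)[:600])
print(bot.get_obs()["time"],bot.get_obs()["eef_pos"])
E
python3 m.py 1
```

```text
tongue w [ 0.5854 -0.1337] 0.124 -71.62
tip w [ 0.5977 -0.138 ] 0.1324 -67.16
0.012991304328469847
dish w [ 0.5475 -0.0161] 0.0012 -4.53
dish off 0.001182073516110083
tongue s [ 0.5867 -0.1358] 0.1265 -71.35
tip s [ 0.5968 -0.1358] 0.13 -67.14
0.01005689871102688
14.975 [ 0.45550068 -0.03808023  0.22589906]
14.975 [ 0.4555 -0.0381  0.2259] [0.38 0.45 0.3 ] (np.int64(19), np.float64(291.0)) platter 358.2
```

View pics/top6.png

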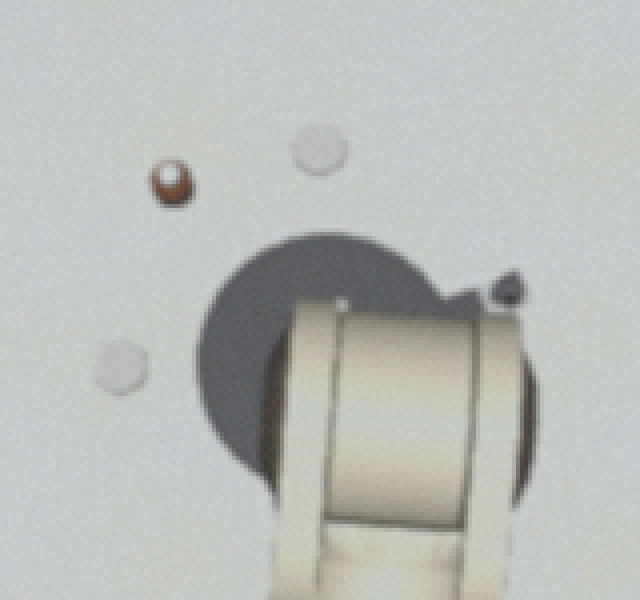

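```bash
python3 -c "
from station import bot
print(bot.hand_in())"
```

```text
the job is handed in; nothing more can be done
None
```

I flicked post2 counter-clockwise with closed fingertips, reaching about 2.9 rad/s. The disc then coasted untouched past the pointer twice. On the third pass, at about 1 rad/s, I braked it with one fingertip pressed on the ring about 74 mm from the axis. The force was about 24 N. I then lifted clear to a TCP height of 0.226 m and handed in at 15 s of the 64 s allowed.

**Last checks:**
- **Tongue position:** the tongue's end lies 10 mm (scene camera) to 13 mm (wrist camera) from the pointer tip, within the 20 mm limit. It is a few degrees short of dead centre.
- **At rest:** the measured angle did not change from 14.6 s to 15.0 s.
- **Dish:** it lies about 1 mm off the axis, between the posts. I did not measure its height separately.
- **Surroundings:** the vial and dropper look undisturbed; I did not re-measure the other bystanders. The force reading is back to noise, so the robot is touching nothing.

**Disagreements:**
- **Tongue angle:** my ring-sampling reading put the tongue 1.8° short of the pointer. The direct pixel measurements say about 4.3°, and I trust those more.
- **After lifting:** the ring reading also shifted from 359.7° to 358.2° when I lifted the finger. That is either a slight creep or an effect of the finger and its shadow on the reading.

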